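# Show the purple soap bar to the inspection camera

## Task

First switch the inspection light on by pushing its red-knobbed lever all the way over, away from the robot; then take the purple soap bar out of the curing tray and hold it up for the upward-looking camera, its flat underside centred on the lens, square to it and 12 cm from the glass, with the bar's long side in line with the long side of the white light panel. Finish while still holding the bar there, steady in the gripper; do not touch the camera, and leave the other soap bars and the small amber bottle where they are.

Things in the scene. Friction and masses are not known exactly. Their poses are not given: they have to be found in the camera images.
- soap_purple: The purple soap bar, 76 x 52 x 32 mm (x, y, z) with slightly rounded edges and a small paler heart 1.5 mm proud on its top, lying flat in a nest of the tray. Origin: centre of its underside; x along its length, y across its 52 mm width, z up out of its top. About 120 g.
- tray: White curing tray, fixed, 200 x 250 mm (x, y), 10 mm high, with 2 x 2 nests between 6 mm walls, each 91 x 116 mm, floor 6 mm above the bench: a bar stands 28 mm proud of the walls, its length roughly along the tray's x. Nest centres at x +-48, y +-61 mm; one bar in each, which is where varies. Origin: centre of its underside, z up.
- lens (a point): Centre of the camera's lens glass, about 110 mm up. z points out along the line of sight, up and leaning 17 to 34 degrees back towards the robot (differs each time); x runs along the 110 mm long side of the black head and its white light panel, y along the 80 mm short side. Shown right, the bar has its underside centre 120 mm out on this z, its z along z and its x along x (either way).
- camera: Inspection camera: fixed round foot, 120 mm across, and a yoke in which the black head tilts (stiff). Origin: centre of the foot's underside on the bench, z up; highest point about 140 mm. The yoke cheeks stand 47 mm either side of the centre along y, up to 96 mm.
- light (a joint): Angle of the light's toggle lever, 0 (off, leaning towards the robot) to 1.0 rad (fully over, away from the robot); it is on above 0.85. It stays where it is left; pushing takes about 1 to 2 N at the knob.
- light_tip (a point): Centre of the lever's red ball knob, 26 mm across. The lever is 60 mm long, turning about a level axle 22 mm above the bench; off, the knob is 29 mm on the robot's side of the axle and 75 mm above the bench; on, it is 29 mm beyond the axle and again 75 mm high (82 mm at mid swing).
- light_base: Grey switch block of the lever, fixed, 70 x 50 mm (x, y), 25 mm high; the axle's 26 mm barrel reaches 35 mm high. Origin: centre of its underside, beneath the axle; its x is the direction the lever is pushed to switch on, z up.
- soap_cream: The cream soap bar, 76 x 52 x 32 mm (x, y, z) with slightly rounded edges and a small paler heart 1.5 mm proud on its top, lying flat in a nest of the tray. Leave it. Origin: centre of its underside
- soap_amber: The amber soap bar, 76 x 52 x 32 mm (x, y, z) with slightly rounded edges and a small paler heart 1.5 mm proud on its top, lying flat in a nest of the tray. Leave it. Origin: centre of its underside
- soap_green: The green soap bar, 76 x 52 x 32 mm (x, y, z) with slightly rounded edges and a small paler heart 1.5 mm proud on its top, lying flat in a nest of the tray. Leave it. Origin: centre of its underside
- oil: Small amber bottle with a black cap, 50 mm across, 110 mm high, on the bench between tray and camera. Leave it. Origin: centre of its underside.
Mind the look-alikes: they are no part of the job. Of the things that look like the camera, the largest one is meant.

How it is judged:
By the outcome, as a careful person would: the job done as asked, in the order asked, and still so for the second after the job is handed in, while the arm keeps its last pose, push and grip.
It also fails if it takes over 51 s, if anything falls off the work surface, if the arm or the gripper's body presses on something with over 40 N, if the wrist force passes 120 N, or if a joint passes its speed limit or range.

## Robot

A 6-joint arm with a two-finger parallel gripper is mounted at the origin on the work surface. World frame = base frame: x ahead of the robot, y to its left, z up, the work surface at z = 0. Lengths are in m, angles in degrees, forces in N, time in s.
With the tool pointing down it reaches from about 0.35 to 0.875 m from the base axis. Payload 4.2 kg.
Tool frame: the origin (TCP) lies where the fingers leave the gripper's body, on its centre line; the fingertips stand 70 mm ahead of it and the grasp point (between the pads) lies 51 mm ahead of it; z points along the fingers, y is the direction in which the jaws open and shut (so a half turn about z gives the same grasp; the last joint's range is limited). The gripper opens to 87 mm and grips with 3 to 60 N. Pads are 19 mm wide; open, the fingers measure 117 mm over their backs; the gripper's body (75 mm by 190 mm) begins 51 mm behind the grasp point.
Start: joints at [83.686, 22.042, 0.453, 0, -68.411, -14.817], TCP at [0.225, 0.583, 0.292] pointing down, gripper open.
Joint ranges: [-179.83, 179.83], [-69.29, 118.12], [-61.27, 80.66], [-181.25, 117.63], [-171.15, -9.14], [-177.46, 177.46]. Speed limits (degrees/s): [159.86, 159.86, 180, 180, 180, 180].

## Interface

Orientations are given as a 3x3 rotation matrix whose columns are the frame's x, y, z axes.
In Python, from station import sense, capture, camera_model, finish_job gives the robot as it stands.
- The arm moves only by the shell command python3 -m inch 'ROWS'. ROWS is JSON, a list of rows, each an object with "hand": the closure, from 0 (fully open) to 1 (shut); "slide": the shift along the world's x, y, z in cm, a list of three; "yaw": the turn about the world's z in rad. A call has 1 to 10 rows; each row is the pose to reach, as a shift and turn from the pose commanded when the call began; what a row does not reach only later rows make up. A row lasts 1/8 s, in which the tool goes at most 62.5 mm and 10.7 degrees, less where a joint would pass 70% of its speed; a pose out of reach is approached as far as the arm can. A call with a gripper value outside its range is refused whole. The fingers move at their own pace and stop on an object; the grip force is fixed at half the most. Time passes only in rows, so rows that repeat a pose let the fingers close. It gives the time, the measured TCP pose, the force and the opening at its end, in the units of the state.
- sense(): the state, without advancing time (a new reading comes with each control period).
- capture(name): name is "scene" or "top" or "wrist"; returns the picture (420x560x3 uint8, blue, green, red); there is no depth.
- camera_model(name): a dict with "mtx" (3x3 intrinsics, pixels), "xyz" and "orientation" of the camera in the world; the wrist camera has in their place "tool_from_camera" (4x4, takes a point from camera to tool coordinates, whose origin is the TCP and whose axes are the flange's). Camera axes: x right, y up, looking along -z (the intrinsics and any distortion apply to the point x, -y, -z); pixel columns grow to the right and rows downward; lengths in m; the calibration is good to about 2 mm. The wrist camera is an equidistant fisheye: a pixel r from the principal point sees the ray r / f radians off the axis. A picture is of the moment at which its call begins: read the wrist's pose just before it. camera_model takes no time and is no camera call.
- finish_job(): hands the job in, once; it reports no verdict.
The state is a dict: "time_s": time; "joints": joint angles; "joint_velocities": joint speeds; "effort": joint torques, N m; "tcp_pos": TCP position; "ee_rot": TCP orientation; "wrist_force": force on the tool from outside, world axes, zero at the start; "moment": the same for the moment, N m; "gripper_width": opening from 0.0 (shut) to 1.0 (fully open).
Only numpy, scipy, OpenCV 4.12 (cv2) and the standard library are available. Lean on these libraries where they do the work, as an engineer would, in place of code of your own. Each camera call takes 0.05 s, during which the arm holds its last target. There are 200 camera calls.

## Working session

There is one attempt and no reset: what is moved stays moved. The work goes in short steps, Python scripts to look and compute and a shell command to move; the robot and the scene stay as the last step left them, time stands still between calls to the robot, and variables do not carry over. Pictures are saved under pics/ and viewed, about 8 in all and at most 12, crops included, and the job is handed in when it is done.

```bash
mkdir -p pics
python3 - <<'E'
from station import *
import cv2,numpy as np
for n in ("scene","top"):
    cv2.imwrite(f"pics/{n}0.png",cv2.resize(capture(n),None,fx=1.4,fy=1.4,interpolation=cv2.INTER_CUBIC))
for n in ("scene","top","wrist"): print(n,{k:(np.round(v,4).tolist() if not isinstance(v,(str,dict)) else v) for k,v in camera_model(n).items()})
print(sense())
E
```

```text
scene {'mtx': [[482.4153, 0.0, 274.5409], [0.0, 482.4153, 215.6765], [0.0, 0.0, 1.0]], 'xyz': [1.2833, 0.5775, 0.7051], 'orientation': [[-0.603, -0.4708, 0.644], [0.7975, -0.3368, 0.5005], [-0.0188, 0.8154, 0.5785]]}
top {'mtx': [[445.8568, 0.0, 273.0861], [0.0, 445.8568, 213.9431], [0.0, 0.0, 1.0]], 'xyz': [0.4656, 0.0388, 1.2277], 'orientation': [[-0.0107, 0.9955, -0.0945], [-0.9998, -0.0121, -0.0138], [-0.0149, 0.0944, 0.9954]]}
wrist {'mtx': [[325.1923, 0.0, 279.3519], [0.0, 325.1923, 209.7208], [0.0, 0.0, 1.0]], 'tool_from_camera': [[0.0005, 0.9706, 0.2406, 0.067], [1.0, -0.0006, 0.0003, -0.0014], [0.0004, 0.2406, -0.9706, -0.0935], [0.0, 0.0, 0.0, 1.0]]}
{'time_s': 0.1, 'joints': array([ 8.36856182e+01,  2.20854648e+01,  3.88426303e-01, -2.33471553e-02,
       -6.84115720e+01, -1.48177251e+01]), 'joint_velocities': array([ 0.07765521, -0.10658169,  0.20135225,  0.04623454,  0.00494363,
        0.11892179]), 'effort': array([-9.62045488e-05, -3.91687846e+01,  1.87937200e+01,  4.23195675e+00,
        1.34698363e-02, -6.95913991e-05]), 'tcp_pos': array([0.22515395, 0.5826108 , 0.29128894]), 'ee_rot': array([[ 9.32697499e-01, -3.60659165e-01, -5.85084720e-04],
       [-3.60659620e-01, -9.32695687e-01, -1.84240980e-03],
       [ 1.18775985e-04,  1.92942745e-03, -9.99998132e-01]]), 'wrist_force': array([0.30674339, 0.39145704, 0.36037369]), 'moment': array([ 0.01641037, -0.00355559, -0.01946045]), 'gripper_width': 1.0005509808481092}
```

View pics/scene0.png

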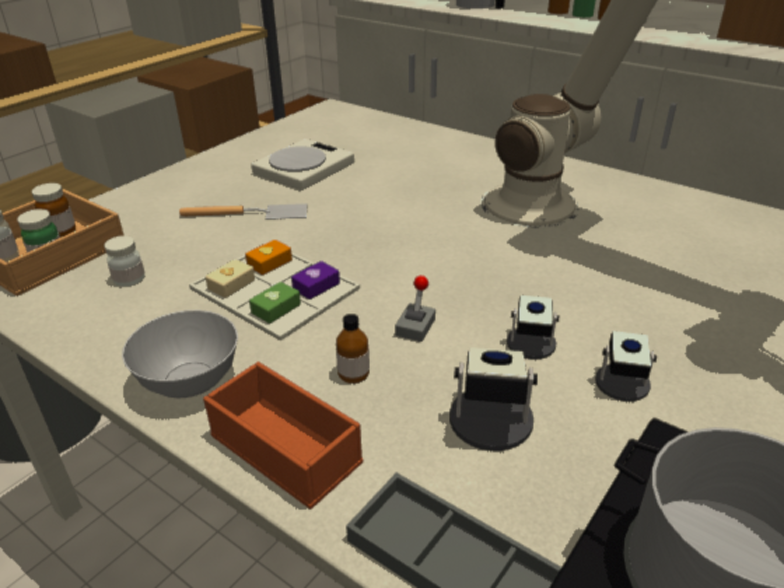

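View pics/top0.png

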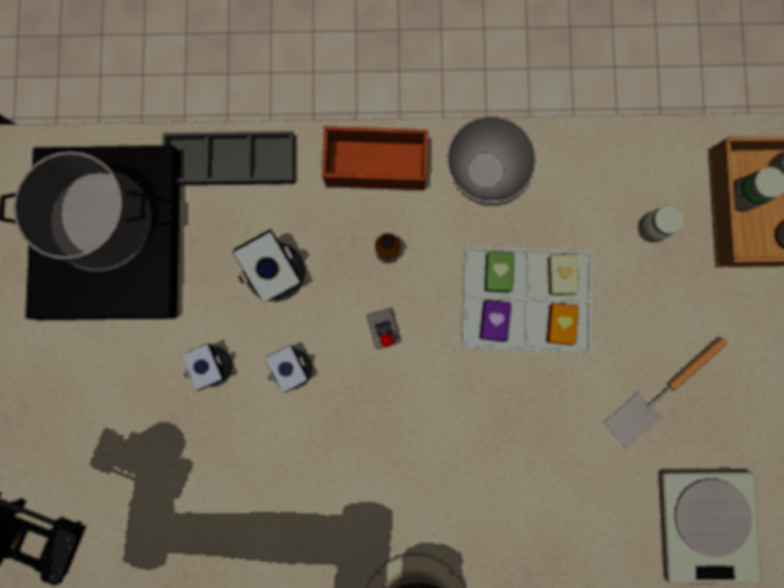

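```bash
cat > h.py <<'E'
from station import *
import cv2,numpy as np
from scipy.optimize import least_squares
def cam(n):
    m=camera_model(n)
    if n!="wrist": return m["mtx"],np.array(m["xyz"]),np.array(m["orientation"])
    s=sense(); T=np.eye(4); T[:3,:3]=s["ee_rot"]; T[:3,3]=s["tcp_pos"]
    T=T@np.array(m["tool_from_camera"]); return m["mtx"],T[:3,3],T[:3,:3]
def proj(n,P,c=None):
    K,t,R=c or cam(n); K=np.array(K); p=(np.atleast_2d(P)-t)@R*[1,-1,-1]
    if n=="wrist":
        r=np.hypot(p[:,0],p[:,1]); th=np.arctan2(r,p[:,2]); xy=p[:,:2]/r[:,None]*th[:,None]
    else: xy=p[:,:2]/p[:,2:]
    return xy*[K[0,0],K[1,1]]+K[:2,2]
def ray(n,uv,c=None):
    K,t,R=c or cam(n); K=np.array(K); xy=(np.atleast_2d(uv)-K[:2,2])/[K[0,0],K[1,1]]
    if n=="wrist":
        th=np.linalg.norm(xy,axis=1,keepdims=True); d=np.hstack([xy/th*np.sin(th),np.cos(th)])
    else: d=np.hstack([xy,np.ones((len(xy),1))])
    return t,(d*[1,-1,-1])@R.T
def plane(n,uv,z,c=None):
    t,d=ray(n,uv,c); return t+d*((z-t[2])/d[:,2:])
def tri(obs): # list of (name,uv[,cam])
    A=np.zeros((3,3));b=np.zeros(3)
    for o in obs:
        t,d=ray(*o); d=d[0]/np.linalg.norm(d[0]); M=np.eye(3)-np.outer(d,d); A+=M;b+=M@t
    return np.linalg.solve(A,b)
E
python3 - <<'E'
from h import *
a=cv2.imread("pics/top0.png"); b=cv2.imread("pics/scene0.png")
def crop(n,u,v,w,h,s): 
    im=capture(n); c=im[v:v+h,u:u+w]; return cv2.resize(c,(w*s,h*s),interpolation=cv2.INTER_CUBIC)
T=capture("top");S=capture("scene");cv2.imwrite("pics/top_raw.png",T);cv2.imwrite("pics/scene_raw.png",S)
z=lambda im,u,v,w,h,s:cv2.resize(im[v:v+h,u:u+w],(w*s,h*s),interpolation=cv2.INTER_CUBIC)
o=np.hstack([z(T,160,155,64,64,6),z(S,315,235,64,64,6)])
o2=np.hstack([z(T,240,205,64,64,3),z(S,270,190,64,64,3),z(T,325,205,64,64,3),z(S,195,180,64,64,3)])
cv2.imwrite("pics/crop1.png",np.vstack([o,o2]))
for n,im in(("top",T),("scene",S)):
    hsv=cv2.cvtColor(im,cv2.COLOR_BGR2HSV); m=cv2.inRange(hsv,(125,90,25),(155,255,255))
    k,l,st,ce=cv2.connectedComponentsWithStats(m); i=1+np.argmax(st[1:,4]); 
    c=max(cv2.findContours((l==i).astype(np.uint8),cv2.RETR_EXTERNAL,cv2.CHAIN_APPROX_NONE)[0],key=len)
    r=cv2.minAreaRect(c); print(n,"purple",r); 
    if n=="top":
        q=plane(n,cv2.boxPoints(r),0.036); print(np.round(q,4)); print(q.mean(0))
    m=cv2.inRange(hsv,(0,180,90),(6,255,255)); k,l,st,ce=cv2.connectedComponentsWithStats(m); print("red",[(s.tolist(),e.round(1).tolist()) for s,e in zip(st[1:],ce[1:]) if 8<s[4]<400])
E
```

```text
top purple ((353.6585388183594, 228.57315063476562), (18.883792877197266, 27.276588439941406), 6.340191841125488)
[[ 0.5039 -0.1296  0.036 ]
 [ 0.5764 -0.1395  0.036 ]
 [ 0.5702 -0.1894  0.036 ]
 [ 0.4978 -0.1792  0.036 ]]
[ 0.53707906 -0.15941306  0.036     ]
red [([272, 239, 8, 8, 55], [275.6, 242.7])]
scene purple ((225.46177673339844, 198.929931640625), (20.11178970336914, 32.0032844543457), 61.38954162597656)
red [([296, 197, 10, 9, 59], [300.6, 201.1])]
```

View pics/crop1.png

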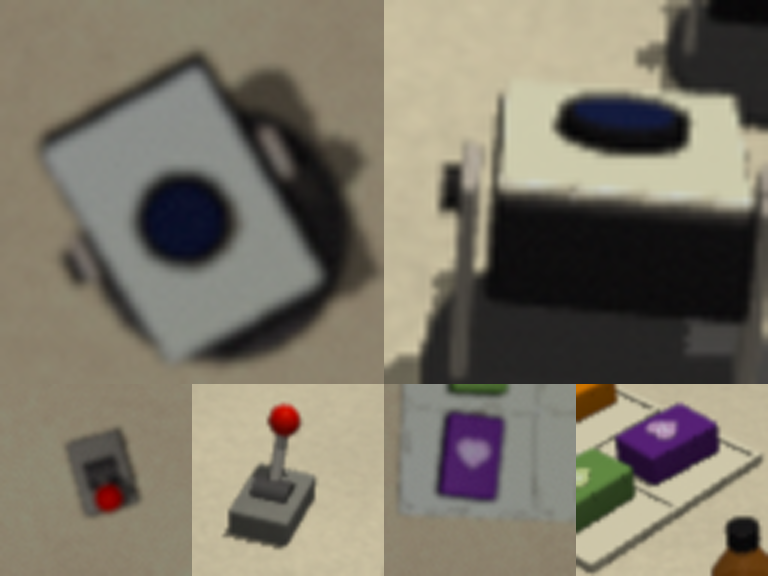

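Run:
```python
from h import *
top=np.array([[200,58],[43,150],[172,360],[325,275]])/6+[160,155]-0.4
sc=np.array([[118,88],[113,190],[370,207],[352,95]])/6+[315,235]-0.4
# identify order: far-left? use triangulation matching below
LT=np.array([186,219])/6+[160,155]-.4; LS=np.array([238,113])/6+[315,235]-.4
L=tri([("top",LT),("scene",LS)]);print("lens",L,proj("top",L)-LT,proj("scene",L)-LS)
K={"top":cam("top"),"scene":cam("scene")}
def fr(psi,th):
    ch=np.array([np.cos(psi),np.sin(psi),0]);u=np.array([0,0,1.])
    z=np.cos(th)*u+np.sin(th)*ch; x=np.cos(th)*-ch+np.sin(th)*u   # x pointing away from robot, rising
    return x,np.cross(z,x),z
S=[(1,-1),(1,1),(-1,1),(-1,-1)]
import itertools
best=None
for perm in itertools.permutations(range(4)):
  def res(p,full=False):
    x,y,z=fr(p[3],p[4]);c=p[:3]
    P=np.array([c-p[5]*z+.055*a*x+.04*b*y for a,b in S])
    r=[proj("top",P,K["top"])-top, (proj("scene",P,K["scene"])-sc[list(perm)]),proj("top",c,K["top"])-LT,proj("scene",c,K["scene"])-LS]
    return np.vstack(r).ravel()
  r=least_squares(res,[*L,np.arctan2(-.52,-.85),.45,.006])
  if best is None or r.cost<best[0].cost: best=(r,perm,res)
r=best[0];print(best[1],r.cost,r.x[:3],np.degrees(r.x[3:5]),r.x[5]);print(r.fun.reshape(-1,2).round(1).tolist())
print("knob",tri([("top",[275.6,242.7]),("scene",[300.6,201.1])]))
b=np.array([[67,443-384],[118,430-384],[138,498-384],[88,515-384]])/3+[240,205]-.4
q=plane("top",b,.02);print(q,q.mean(0))
print("bottle",plane("top",[[388/1.4,244/1.4]],.11))
```

```text
lens [0.6325474  0.2625356  0.11092639] [[ 0.09346199 -0.05279865]] [[ 0.14324055 -0.0020769 ]]
(1, 2, 3, 0) 5.09943130323588 [0.63288488 0.26270811 0.11128222] [-150.89320732   22.40990806] 0.009826740218679929
[[0.2, -0.5], [-1.4, -0.2], [-0.2, 1.2], [1.3, 0.1], [-1.0, -0.3], [1.1, 0.3], [0.2, 1.0], [-0.8, -0.7], [-0.0, -0.2], [0.1, -0.0]]
knob [0.50077576 0.04850062 0.07672936]
[[0.55253717 0.08609055 0.02      ]
 [0.56379339 0.03978071 0.02      ]
 [0.50210554 0.02249523 0.02      ]
 [0.48732414 0.06771351 0.02      ]] [0.52644006 0.05402    0.02      ]
bottle [[0.67281637 0.0428612  0.11      ]]
```

```bash
python3 -m inch '[{"slide":[23,-54.8,0],"yaw":0.642,"hand":1},{"slide":[23,-54.8,0],"yaw":0.642,"hand":1},{"slide":[23,-54.8,0],"yaw":0.642,"hand":1},{"slide":[23,-54.8,0],"yaw":0.642,"hand":1},{"slide":[23,-54.8,0],"yaw":0.642,"hand":1},{"slide":[23,-54.8,0],"yaw":0.642,"hand":1},{"slide":[23,-54.8,0],"yaw":0.642,"hand":1},{"slide":[23,-54.8,0],"yaw":0.642,"hand":1},{"slide":[23,-54.8,0],"yaw":0.642,"hand":1},{"slide":[23,-54.8,0],"yaw":0.642,"hand":1}]'
```

```text
time_s: 1.45
tcp_pos: [0.4556, 0.0324, 0.2922]
ee_rot: [[0.964, 0.267, -0.0], [0.267, -0.964, -0.0], [-0.0, 0.0, -1.0]]
wrist_force: [-0.6, 0.5, -0.6]
gripper_width: 0.019
```

```bash
python3 - <<'E'
from h import *
c=cam("wrist");cv2.imwrite("pics/w1.png",capture("wrist"));print(proj("wrist",[[.501,.0485,.0765],[.528,.055,.025],[.537,-.16,.038]],c))
E
python3 -m inch '[{"slide":[0,0.3,-6]},{"slide":[0,0.3,-12]},{"slide":[0,0.3,-15.6]},{"slide":[0,0.3,-15.6]}]'
```

```text
[[275.92945777 151.25820936]
 [277.29568447 123.33492624]
 [453.70274208 172.59608018]]invalid input
```

View pics/w1.png

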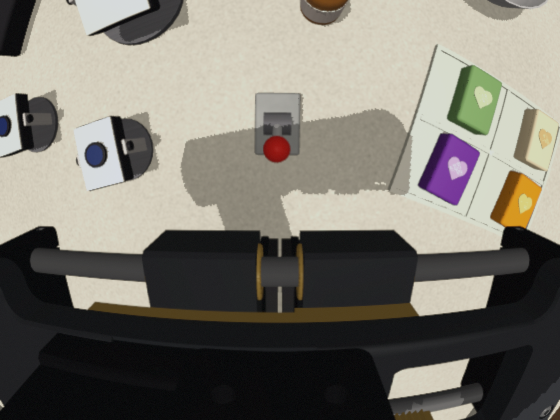

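```bash
python3 -m inch '[{"slide":[0,0.3,-6],"yaw":0,"hand":1},{"slide":[0,0.3,-12],"yaw":0,"hand":1},{"slide":[0,0.3,-15.6],"yaw":0,"hand":1},{"slide":[2,0.84,-15.6],"yaw":0,"hand":1},{"slide":[4,1.38,-15.6],"yaw":0,"hand":1},{"slide":[6,1.92,-15.6],"yaw":0,"hand":1},{"slide":[7.2,2.24,-15.6],"yaw":0,"hand":1},{"slide":[7.2,2.24,-15.6],"yaw":0,"hand":1}]'
```

```text
time_s: 2.5
tcp_pos: [0.5277, 0.0575, 0.1359]
ee_rot: [[0.963, 0.27, 0.0], [0.27, -0.963, 0.0], [0.0, -0.0, -1.0]]
wrist_force: [1.0, 0.8, 0.6]
gripper_width: 0.005
```

```bash
python3 -m inch '[{"slide":[0.4,0.11,0],"yaw":0,"hand":1},{"slide":[0.8,0.22,0],"yaw":0,"hand":1},{"slide":[0.8,0.22,0],"yaw":0,"hand":1}]'
python3 - <<'E'
from h import *
T=capture("top");S=capture("scene")
z=lambda im,u,v,w,h,s:cv2.resize(im[v:v+h,u:u+w],(w*s,h*s),interpolation=cv2.INTER_CUBIC)
cv2.imwrite("pics/l1.png",np.hstack([z(T,235,195,80,80,4),z(S,260,170,80,80,4)]))
E
```

```text
time_s: 2.88
tcp_pos: [0.5318, 0.0583, 0.1356]
ee_rot: [[0.963, 0.269, -0.009], [0.269, -0.963, -0.003], [-0.009, 0.0, -1.0]]
wrist_force: [-7.7, -2.2, 3.8]
gripper_width: 0.005
```

View pics/l1.png

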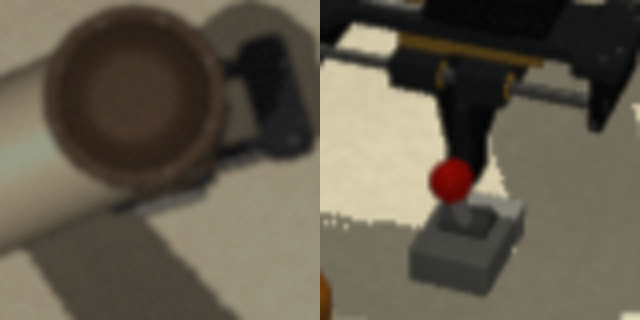

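```bash
python3 -m inch '[{"slide":[-3,-0.8,0],"yaw":0,"hand":1},{"slide":[-4,-1,5],"yaw":0,"hand":1},{"slide":[-6,-6,10],"yaw":-0.15,"hand":0.5},{"slide":[-6,-12,11.4],"yaw":-0.3,"hand":0},{"slide":[-6.2,-18,11.4],"yaw":-0.41,"hand":0},{"slide":[-6.2,-20.8,11.4],"yaw":-0.41,"hand":0},{"slide":[-6.2,-20.8,11.4],"yaw":-0.41,"hand":0},{"slide":[-6.2,-20.8,11.4],"yaw":-0.41,"hand":0}]'
python3 - <<'E'
from h import *
from itertools import product
c=cam("wrist");W=capture("wrist");cv2.imwrite("pics/w2.png",W)
# lever check from pictures
S=capture("scene");T=capture("top")
o=[]
for n,im in(("scene",S),("top",T)):
    hsv=cv2.cvtColor(im,cv2.COLOR_BGR2HSV);m=cv2.inRange(hsv,(0,180,60),(6,255,255));k,l,st,ce=cv2.connectedComponentsWithStats(m)
    for s,e in zip(st[1:],ce[1:]):
        if s[4]>20 and 200<e[0]<330: o.append((n,e)); print(n,s,e)
if len(o)==2: print("knob",tri(o))
hsv=cv2.cvtColor(W,cv2.COLOR_BGR2HSV); m=cv2.inRange(hsv,(125,60,25),(160,255,255))
k,l,st,ce=cv2.connectedComponentsWithStats(m); i=1+np.argmax(st[1:,4]); print(st[i],ce[i])
ct=max(cv2.findContours((l==i).astype(np.uint8),cv2.RETR_EXTERNAL,cv2.CHAIN_APPROX_NONE)[0],key=len)[:,0].astype(np.float32)
hull=cv2.convexHull(ct)[:,0]
# fit silhouette: bar box pose (x,y,psi) so hull of projected corners matches mask hull
def sil(p):
    x,y,a=p;R=np.array([[np.cos(a),-np.sin(a)],[np.sin(a),np.cos(a)]])
    P=[]
    for sx,sy,z in product((-1,1),(-1,1),(.006,.038)):
        for t in((.038,.024),(.036,.026)): 
            if (t[0]>.037 and z<.03) or True: P.append([*(R@[sx*(t[0]-.001),sy*(t[1]-.001)]+[x,y]),z])
    return cv2.convexHull(proj("wrist",np.array(P),c).astype(np.float32))
def res(p):
    s=sil(p); return [cv2.pointPolygonTest(s,(float(a),float(b)),True) for a,b in hull]
r=least_squares(res,[.537,-.16,-.136],diff_step=1e-3,x_scale=[.01,.01,.1])
print("bar",r.x,np.degrees(r.x[2]),"rms",np.sqrt(np.mean(r.fun**2)))
print(sense()["tcp_pos"],np.degrees(np.arctan2(*sense()["ee_rot"][[1,0],0])))
E
```

```text
time_s: 3.98
tcp_pos: [0.4733, -0.1482, 0.2505]
ee_rot: [[0.991, -0.136, 0.001], [-0.136, -0.991, 0.0], [0.001, -0.0, -1.0]]
wrist_force: [0.5, 0.1, 0.4]
gripper_width: 0.605
scene [288 210  10  10  76] [292.39473684 214.71052632]
top [267 219   8   8  56] [270.5        222.71428571]
knob [0.55271718 0.06143422 0.07279584]
[ 257   91   54   79 3640] [283.45851648 131.03379121]
bar [ 0.54021013 -0.16037607 -0.14420233] -8.262184634277888 rms 0.32484464773392807
[ 0.47346916 -0.147504    0.25034189] -7.739623804580392
```

View pics/w2.png

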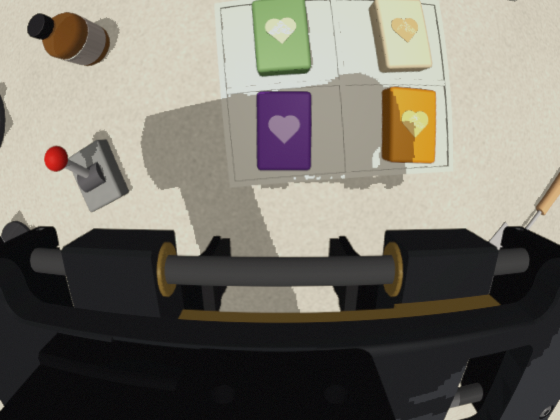

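```bash
python3 -m inch '[{"slide":[5.9,-1.2,-3],"yaw":-0.009,"hand":0},{"slide":[5.9,-1.2,-7],"yaw":-0.009,"hand":0},{"slide":[5.9,-1.2,-12],"yaw":-0.009,"hand":0},{"slide":[5.9,-1.2,-15.5],"yaw":-0.009,"hand":0},{"slide":[5.9,-1.2,-16.8],"yaw":-0.009,"hand":0},{"slide":[5.9,-1.2,-16.8],"yaw":-0.009,"hand":0}]'
```

```text
time_s: 4.88
tcp_pos: [0.5326, -0.1599, 0.0821]
ee_rot: [[0.99, -0.144, -0.001], [-0.144, -0.99, -0.0], [-0.001, 0.0, -1.0]]
wrist_force: [0.1, -0.5, 0.5]
gripper_width: 0.999
```

Close, then lift 7 cm.

```bash
python3 -m inch '[{"slide":[0,0,0],"yaw":0,"hand":1},{"slide":[0,0,0],"yaw":0,"hand":1},{"slide":[0,0,0],"yaw":0,"hand":1},{"slide":[0,0,0],"yaw":0,"hand":1},{"slide":[0,0,0],"yaw":0,"hand":1},{"slide":[0,0,0],"yaw":0,"hand":1}]'; python3 -m inch '[{"slide":[0,0,1],"yaw":0,"hand":1},{"slide":[0,0,4],"yaw":0,"hand":1},{"slide":[0,0,8],"yaw":0,"hand":1},{"slide":[0,0,11],"yaw":0,"hand":1},{"slide":[0,0,11],"yaw":0,"hand":1}]'
python3 - <<'E'
from h import *
cv2.imwrite("pics/w3.png",capture("wrist"));S=capture("scene");cv2.imwrite("pics/s3.png",S)
cv2.imwrite("pics/c3.png",np.hstack([cv2.imread("pics/w3.png")[100:340,110:450],cv2.resize(S[100:220,170:340],(340,240),interpolation=cv2.INTER_CUBIC)]))
E
```

```text
time_s: 5.62
tcp_pos: [0.5324, -0.1605, 0.0826]
ee_rot: [[0.989, -0.145, 0.0], [-0.145, -0.989, -0.0], [0.0, 0.0, -1.0]]
wrist_force: [-1.2, 0.3, 3.5]
gripper_width: 0.593
time_s: 6.25
tcp_pos: [0.5335, -0.1605, 0.1951]
ee_rot: [[0.989, -0.145, 0.006], [-0.145, -0.989, -0.0], [0.006, -0.001, -1.0]]
wrist_force: [-0.2, -0.4, -0.6]
gripper_width: 0.594
```

View pics/c3.png

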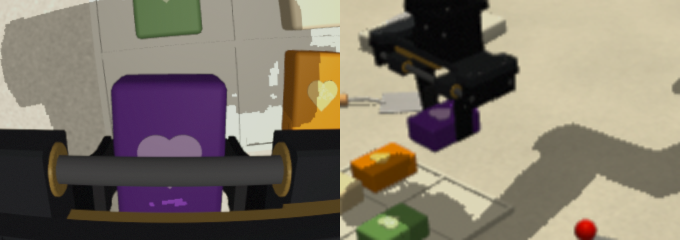

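```bash
python3 -m inch '[{"slide":[-2,5,0],"yaw":0.1,"hand":1},{"slide":[-4,10,0],"yaw":0.2,"hand":1},{"slide":[-6,15,0],"yaw":0.3,"hand":1},{"slide":[-6.9,19.9,-1],"yaw":0.407,"hand":1},{"slide":[-6.9,19.9,-5],"yaw":0.407,"hand":1},{"slide":[-6.9,19.9,-7.7],"yaw":0.407,"hand":1},{"slide":[-6.9,19.9,-7.7],"yaw":0.407,"hand":1},{"slide":[-6.9,19.9,-7.7],"yaw":0.407,"hand":1}]'
python3 - <<'E'
from h import *
W=capture("wrist");S=capture("scene");T=capture("top")
z=lambda im,u,v,w,h,s:cv2.resize(im[v:v+h,u:u+w],(w*s,h*s),interpolation=cv2.INTER_CUBIC)
cv2.imwrite("pics/c4.png",np.hstack([W[60:300,130:430],z(S,250,150,100,80,3)]))
E
```

```text
time_s: 7.35
tcp_pos: [0.4636, 0.0385, 0.1154]
ee_rot: [[0.966, 0.258, -0.0], [0.258, -0.966, -0.0], [-0.0, 0.0, -1.0]]
wrist_force: [-0.7, 0.1, -0.4]
gripper_width: 0.593
```

View pics/c4.png

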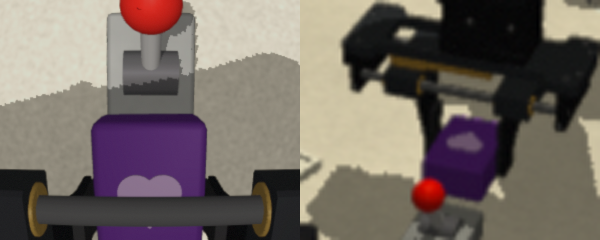

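```bash
python3 -m inch '[{"slide":[0,0,-0.8],"yaw":0,"hand":1},{"slide":[0,0,-1.3],"yaw":0,"hand":1},{"slide":[0,0,-1.5],"yaw":0,"hand":1},{"slide":[0,0,-1.7],"yaw":0,"hand":1},{"slide":[0,0,-1.9],"yaw":0,"hand":1},{"slide":[0,0,-1.9],"yaw":0,"hand":1}]'
python3 - <<'E'
from h import *
W=capture("wrist");cv2.imwrite("pics/w5.png",W)
hsv=cv2.cvtColor(W,cv2.COLOR_BGR2HSV); m=cv2.inRange(hsv,(125,60,25),(160,255,255))
W3=cv2.imread("pics/w3.png");m3=cv2.inRange(cv2.cvtColor(W3,cv2.COLOR_BGR2HSV),(125,60,25),(160,255,255))
for mm in(m3,m):
    ys,xs=np.nonzero(mm); print(ys.min(),ys.max(),[ (y,*np.nonzero(mm[y])[0][[0,-1]]) for y in range(ys.min()+8,ys.min()+60,12)])
E
```

```text
time_s: 8.25
tcp_pos: [0.4621, 0.0382, 0.0969]
ee_rot: [[0.966, 0.259, -0.003], [0.259, -0.966, -0.001], [-0.003, 0.0, -1.0]]
wrist_force: [-5.8, 1.6, 10.2]
gripper_width: 0.595
174 312 [(182, np.int64(226), np.int64(332)), (194, np.int64(221), np.int64(336)), (206, np.int64(222), np.int64(335)), (218, np.int64(223), np.int64(335)), (230, np.int64(223), np.int64(334))]
174 312 [(182, np.int64(227), np.int64(331)), (194, np.int64(221), np.int64(337)), (206, np.int64(220), np.int64(338)), (218, np.int64(221), np.int64(337)), (230, np.int64(222), np.int64(336))]
```

```bash
cat >> h.py <<'E'
def prof(W):
    g=cv2.cvtColor(W,cv2.COLOR_BGR2HSV)[:,240:320,2].astype(float).mean(1); return g[165:235]
E
python3 - <<'E'
from h import *
for f in("w3","w5"): print(prof(cv2.imread(f"pics/{f}.png")).round().astype(int).tolist())
m=np.array(camera_model("wrist")["tool_from_camera"]);K=camera_model("wrist")["mtx"]
c=(K,m[:3,3],m[:3,:3])
for th in(0,10,20,25):
    t=np.radians(th);u=np.array([np.cos(t),0,-np.sin(t)]);n=np.array([-np.sin(t),0,-np.cos(t)])
    P=np.array([0,0,.0546])
    q=lambda s,h,y: P+(s)*u+(h-.022)*n+np.array([0,y,0])
    print(th,proj("wrist",[q(.046,0,0),q(.046,.032,0),q(.008,.032,0),q(.03,.032,.026),q(.03,.032,-.026)],c).round(1).tolist())
E
```

```text
[158, 158, 158, 158, 158, 158, 157, 155, 128, 80, 61, 60, 60, 61, 61, 62, 67, 73, 80, 86, 89, 92, 95, 97, 99, 101, 102, 102, 102, 102, 102, 102, 102, 102, 102, 102, 102, 102, 102, 102, 102, 102, 102, 102, 102, 102, 102, 102, 102, 102, 102, 102, 102, 102, 102, 102, 102, 101, 101, 101, 101, 101, 101, 101, 101, 101, 101, 101, 101, 101]
[102, 102, 102, 102, 102, 103, 103, 101, 90, 74, 65, 64, 64, 64, 65, 65, 65, 65, 66, 66, 66, 66, 67, 70, 76, 81, 86, 90, 92, 94, 95, 96, 97, 98, 99, 99, 99, 99, 99, 99, 99, 99, 99, 99, 99, 99, 99, 99, 99, 99, 99, 99, 99, 99, 99, 99, 99, 99, 99, 99, 99, 99, 99, 99, 99, 99, 99, 99, 98, 98]
0 [[279.5, 171.7], [279.5, 181.0], [279.5, 263.1], [338.0, 217.0], [221.0, 216.9]]
10 [[279.5, 167.6], [279.5, 189.9], [279.5, 267.9], [339.8, 224.9], [219.3, 224.9]]
20 [[279.5, 166.2], [279.5, 202.8], [279.5, 272.7], [341.3, 235.0], [217.7, 234.9]]
25 [[279.5, 166.8], [279.5, 210.8], [279.5, 275.1], [341.9, 240.7], [217.1, 240.6]]
```

```bash
python3 -m inch '[{"slide":[0,0,-0.2],"yaw":0,"hand":1},{"slide":[0,0,-0.4],"yaw":0,"hand":1},{"slide":[0,0,-0.6],"yaw":0,"hand":1},{"slide":[0,0,-0.6],"yaw":0,"hand":1}]'
cat >> h.py <<'E'
def band(W):
    g=prof(W); i=np.argmax(g<70 if g[9]<100 else g<75)
    lo=g[i+1:i+4].mean(); bg=g[:4].mean(); top=g[-8:].mean()
    r0=165+np.argmax(g<(bg+lo)/2); r1=165+(i+3)+np.argmax(g[i+3:]>(top+lo)/2)
    return r0,r1
def fitbar(W,ps=.0):
    m=cv2.inRange(cv2.cvtColor(W,cv2.COLOR_BGR2HSV),(125,60,25),(160,255,255))
    M=np.array(camera_model("wrist")["tool_from_camera"]);c=(camera_model("wrist")["mtx"],M[:3,3],M[:3,:3])
    r0,r1=band(W); row=r1+14; xs=np.nonzero(m[row])[0]; w=xs[-1]-xs[0]+1
    def pts(p):
        th,X,Z=p; u=np.array([np.cos(th),0,-np.sin(th)]);n=np.array([-np.sin(th),0,-np.cos(th)])
        q=lambda s,h,y: np.array([X,0,Z])+s*u+h*n+np.array([0,y,0])  # X,Z = underside centre in tool frame
        return q,c
    def res(p):
        q,c=pts(p)
        a=proj("wrist",[q(.0375,0.0,0),q(.0372,.0318,0)],c)
        ss=np.linspace(-.03,.037,80); L=proj("wrist",[q(s,.031,.026) for s in ss],c);R=proj("wrist",[q(s,.031,-.026) for s in ss],c)
        o=np.argsort(L[:,1]); ww=np.interp(row,L[o,1],L[o,0]-R[o,0])
        return [a[0,1]-r0,a[1,1]-r1,abs(ww)-w,  (p[2]-.0766)*0]
    r=least_squares(res,[.1,.008,.075],x_scale=[.1,.01,.01]); return (np.degrees(r.x[0]),r.x[1],r.x[2]),(r0,r1,row,w),r.cost
E
python3 - <<'E'
from h import *
W=capture("wrist");cv2.imwrite("pics/w6.png",W)
print(prof(W).round().astype(int).tolist())
for f in("w3","w5","w6"): print(fitbar(cv2.imread(f"pics/{f}.png")))
E
```

```text
time_s: 8.8
tcp_pos: [0.4615, 0.0381, 0.0906]
ee_rot: [[0.966, 0.259, -0.004], [0.259, -0.966, -0.001], [-0.004, 0.0, -1.0]]
wrist_force: [-6.0, 0.7, 10.0]
gripper_width: 0.596
[102, 103, 103, 103, 103, 103, 103, 103, 103, 103, 101, 90, 77, 71, 70, 70, 71, 71, 71, 71, 71, 71, 71, 72, 72, 72, 72, 72, 72, 72, 72, 73, 73, 73, 73, 74, 76, 79, 83, 86, 90, 93, 95, 95, 95, 95, 95, 95, 95, 94, 94, 94, 94, 94, 94, 94, 94, 94, 94, 94, 94, 94, 94, 94, 94, 94, 94, 95, 94, 94]
((np.float64(-0.17092664951173236), np.float64(0.006802225183325656), np.float64(0.07990318104928677)), (np.int64(174), np.int64(184), np.int64(198), np.int64(115)), np.float64(1.6155871338926322e-27))
((np.float64(4.943557692027301), np.float64(0.007782372538237903), np.float64(0.07695382819636842)), (np.int64(174), np.int64(191), np.int64(205), np.int64(119)), np.float64(1.573682842607292e-24))
((np.float64(10.727345754126935), np.float64(0.0077188988086286875), np.float64(0.07376243828930942)), (np.int64(177), np.int64(203), np.int64(217), np.int64(123)), np.float64(4.0389678347315804e-28))
```

```bash
python3 -m inch '[{"slide":[0,0,-0.2],"yaw":0,"hand":1},{"slide":[0,0,-0.4],"yaw":0,"hand":1},{"slide":[0,0,-0.6],"yaw":0,"hand":1},{"slide":[0,0,-0.8],"yaw":0,"hand":1},{"slide":[0,0,-0.8],"yaw":0,"hand":1}]'
python3 - <<'E'
from h import *
W=capture("wrist");cv2.imwrite("pics/w7.png",W)
for f in("w7",): print(fitbar(cv2.imread(f"pics/{f}.png")))
E
```

```text
time_s: 9.48
tcp_pos: [0.4617, 0.0382, 0.0847]
ee_rot: [[0.966, 0.26, -0.003], [0.26, -0.966, -0.002], [-0.004, 0.001, -1.0]]
wrist_force: [-12.7, 2.1, 29.0]
gripper_width: 0.598
((np.float64(17.521585220149987), np.float64(0.00800035827482533), np.float64(0.07028780143769679)), (np.int64(181), np.int64(218), np.int64(232), np.int64(127)), np.float64(1.0097419586828951e-28))
```

Run:
```python
from h import *
W=cv2.imread("pics/w7.png");S=capture("scene")
z=lambda im,u,v,w,h,s:cv2.resize(im[v:v+h,u:u+w],(w*s,h*s),interpolation=cv2.INTER_CUBIC)
cv2.imwrite("pics/c7.png",np.hstack([W[60:300,130:430],z(S,255,150,80,60,6)[:360][60:300] if 0 else cv2.resize(S[165:225,265:340],(300,240),interpolation=cv2.INTER_CUBIC)]))
```

```text
(no output)
```

View pics/c7.png

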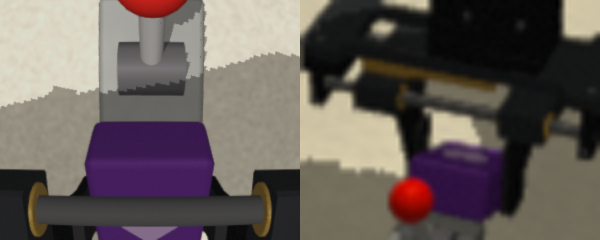

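```bash
python3 -m inch '[{"slide":[0,0,1.5],"yaw":0,"hand":1},{"slide":[0.87,0.23,1.5],"yaw":0,"hand":1},{"slide":[0.87,0.23,1.5],"yaw":0,"hand":1},{"slide":[0.87,0.23,0.9],"yaw":0,"hand":1},{"slide":[0.87,0.23,0.6],"yaw":0,"hand":1},{"slide":[0.87,0.23,0.3],"yaw":0,"hand":1},{"slide":[0.87,0.23,0.1],"yaw":0,"hand":1},{"slide":[0.87,0.23,0.1],"yaw":0,"hand":1}]'
python3 - <<'E'
from h import *
W=capture("wrist");cv2.imwrite("pics/w8.png",W)
print(fitbar(W))
E
```

```text
time_s: 10.58
tcp_pos: [0.4718, 0.0408, 0.0861]
ee_rot: [[0.966, 0.26, -0.0], [0.26, -0.966, -0.001], [-0.0, 0.001, -1.0]]
wrist_force: [-10.1, 0.9, 31.6]
gripper_width: 0.597
((np.float64(1.1375429218586957), np.float64(0.010404406443081726), np.float64(0.08255416201805446)), (np.int64(167), np.int64(177), np.int64(191), np.int64(114)), np.float64(8.077935669463161e-28))
```

Run:
```python
from h import *
W=cv2.imread("pics/w8.png")
print(cv2.cvtColor(W,cv2.COLOR_BGR2HSV)[150:245,240:320,2].astype(float).mean(1).round().astype(int).tolist())
for r in (200,210,220,230):
    m=cv2.inRange(cv2.cvtColor(W,cv2.COLOR_BGR2HSV),(125,60,25),(160,255,255));x=np.nonzero(m[r])[0];print(r,x[0],x[-1])
```

```text
[92, 87, 81, 76, 73, 71, 70, 69, 68, 67, 67, 67, 66, 66, 65, 65, 65, 65, 64, 64, 63, 63, 62, 61, 59, 57, 59, 80, 97, 101, 102, 101, 101, 101, 99, 80, 72, 77, 79, 79, 79, 79, 79, 80, 80, 80, 80, 80, 80, 81, 81, 80, 81, 81, 81, 80, 81, 81, 81, 81, 81, 82, 82, 82, 81, 82, 82, 82, 82, 82, 82, 82, 82, 81, 82, 82, 83, 83, 85, 88, 92, 96, 100, 104, 108, 111, 109, 105, 102, 99, 96, 94, 92, 91, 90]
200 221 338
210 219 340
220 216 342
230 215 344
```

```bash
sed -i 's/def fitbar(W,ps=.0):/def fitbar(W,rr=None):/; s/    r0,r1=band(W); row=r1+14;/    r0,r1=rr or band(W); row=r1+10;/' h.py
python3 - <<'E'
from h import *
W=cv2.imread("pics/w8.png")
for rr in((185,230),(185,232),(184.5,231)): 
    rr=(rr[0],int(rr[1])); print(fitbar(W,rr))
E
```

```text
((np.float64(21.895689570878737), np.float64(0.008151908445572313), np.float64(0.06640590298773051)), (185, 230, 240, np.int64(132)), np.float64(4.0389678347315804e-28))
((np.float64(23.702940704027636), np.float64(0.008605630977599197), np.float64(0.06752372125357452)), (185, 232, 242, np.int64(131)), np.float64(4.0389678347315804e-28))
((np.float64(23.120399989056857), np.float64(0.008781522649584783), np.float64(0.06659316602232948)), (184.5, 231, 241, np.int64(132)), np.float64(4.0389678347315804e-28))
```

```bash
python3 -m inch '[{"slide":[0,0,2],"yaw":0,"hand":1},{"slide":[0,0,6],"yaw":0,"hand":1},{"slide":[0,0,11],"yaw":0,"hand":1},{"slide":[0,0,16],"yaw":0,"hand":1},{"slide":[-1,3,21.4],"yaw":0.08,"hand":1},{"slide":[-2,8,21.4],"yaw":0.16,"hand":1},{"slide":[-3.1,11.5,21.4],"yaw":0.246,"hand":1},{"slide":[-3.1,11.5,21.4],"yaw":0.246,"hand":1},{"slide":[-3.1,11.5,21.4],"yaw":0.246,"hand":1}]'
python3 - <<'E'
from h import *
s=sense();W=capture("wrist");cv2.imwrite("pics/w9.png",W);S=capture("scene");cv2.imwrite("pics/s9.png",S);T=capture("top");cv2.imwrite("pics/t9.png",T)
np.savez("p9.npz",t=s["tcp_pos"],R=s["ee_rot"])
print(prof(W).round().astype(int).tolist()); print(s["tcp_pos"],s["ee_rot"].round(4).tolist())
c=cam("wrist"); print(proj("wrist",[[.633,.2627,.111]],c))
o=cv2.resize(W[60:260,150:410],None,fx=3,fy=3,interpolation=cv2.INTER_CUBIC);cv2.imwrite("pics/c9.png",o)
E
```

```text
time_s: 11.75
tcp_pos: [0.4407, 0.1556, 0.2963]
ee_rot: [[0.874, 0.486, -0.002], [0.486, -0.874, -0.001], [-0.002, 0.0, -1.0]]
wrist_force: [1.0, -0.8, -0.1]
gripper_width: 0.595
[133, 133, 133, 134, 135, 136, 137, 138, 139, 140, 142, 143, 142, 142, 142, 142, 142, 143, 144, 141, 100, 72, 75, 77, 77, 78, 77, 78, 78, 78, 79, 79, 79, 79, 79, 79, 79, 79, 79, 78, 79, 79, 79, 79, 80, 80, 80, 80, 80, 80, 80, 80, 80, 80, 80, 80, 80, 80, 80, 81, 81, 81, 82, 85, 88, 92, 96, 100, 104, 108]
[0.44069242 0.1555854  0.29632499] [[0.8742, 0.4855, -0.0017], [0.4855, -0.8742, -0.0012], [-0.0021, 0.0003, -1.0]]
[[277.61084708 -32.06603928]]
```

View pics/c9.png

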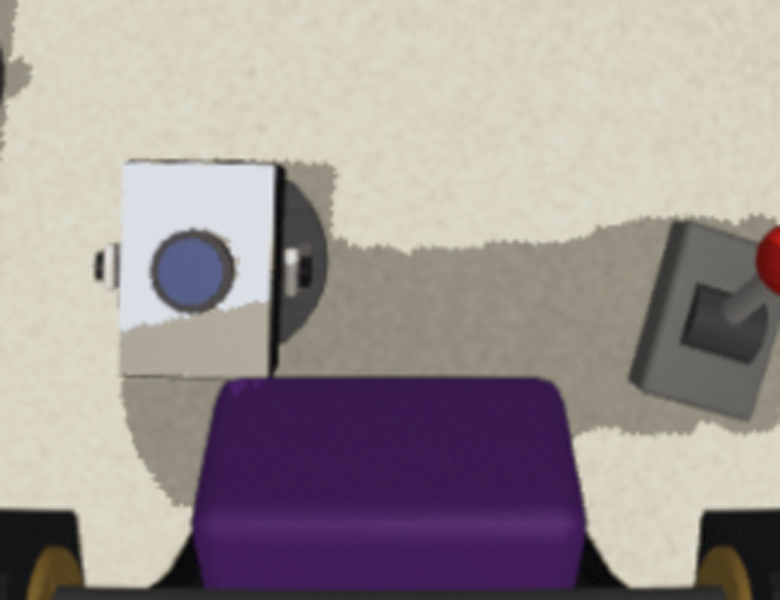

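```bash
python3 -m inch '[{"slide":[4,2.2,-0.3],"yaw":0,"hand":1},{"slide":[8,4.4,-0.6],"yaw":0,"hand":1},{"slide":[9.7,5.4,-0.6],"yaw":0,"hand":1},{"slide":[9.7,5.4,-0.6],"yaw":0,"hand":1},{"slide":[9.7,5.4,-0.6],"yaw":0,"hand":1}]'
python3 - <<'E'
from h import *
s=sense();W=capture("wrist");cv2.imwrite("pics/w10.png",W);S=capture("scene");cv2.imwrite("pics/s10.png",S);T=capture("top");cv2.imwrite("pics/t10.png",T)
print(s["tcp_pos"],s["ee_rot"].round(4).tolist())
c=cam("wrist"); print(proj("wrist",[[.633,.2627,.111]],c))
o=np.zeros((600,800,3),np.uint8);a=cv2.resize(W[0:200,200:360],None,fx=3,fy=3,interpolation=cv2.INTER_CUBIC);o[:,:480]=a
# scene crop around bar
b=proj("scene",[[.545,.214,.235]])[0].astype(int);print("scene crop",b-[26,40])
d=S[b[1]-40:b[1]+40,b[0]-26:b[0]+27];o[:480,480:798]=cv2.resize(d,(318,480),interpolation=cv2.INTER_CUBIC)
cv2.imwrite("pics/c10.png",o)
E
```

```text
time_s: 12.52
tcp_pos: [0.5376, 0.209, 0.2909]
ee_rot: [[0.875, 0.485, -0.001], [0.485, -0.875, -0.001], [-0.001, -0.0, -1.0]]
wrist_force: [0.9, -0.8, -1.0]
gripper_width: 0.597
[0.53755568 0.20895079 0.29090987] [[0.8746, 0.4848, -0.0011], [0.4848, -0.8746, -0.0006], [-0.0012, -0.0, -1.0]]
[[278.59083676  81.40829052]]
scene crop [333 130]
```

View pics/c10.png

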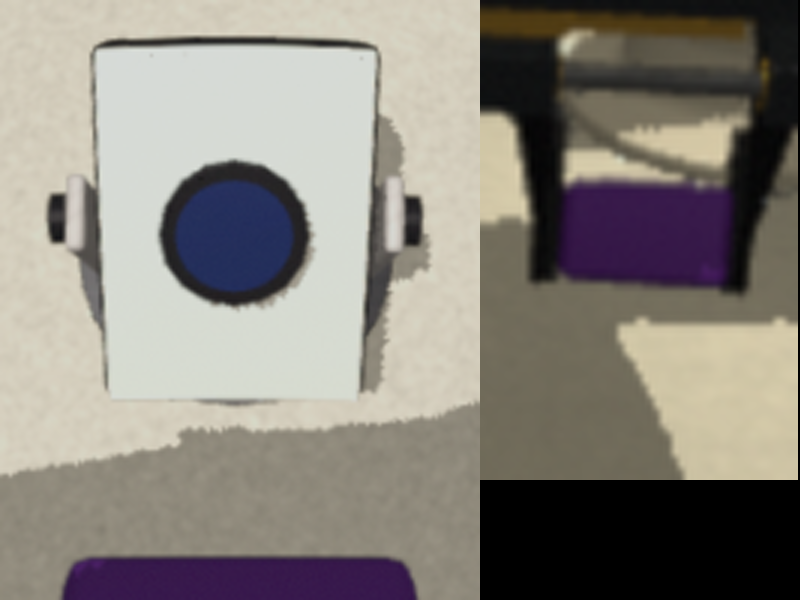

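Run:
```python
from h import *
top=np.array([[200,58],[43,150],[172,360],[325,275]])/6+[160,155]-0.4
sc=np.array([[118,88],[113,190],[370,207],[352,95]])/6+[315,235]-0.4
LT=np.array([186,219])/6+[160,155]-.4; LS=np.array([238,113])/6+[315,235]-.4
wr=np.array([[378,47],[93,45],[108,398],[362,398]])/3.+[200,0]-.35; LW=np.array([235,237])/3+[200,0]-.35
K={n:cam(n) for n in("top","scene","wrist")}
def fr(psi,th):
    ch=np.array([np.cos(psi),np.sin(psi),0]);u=np.array([0,0,1.])
    z=np.cos(th)*u+np.sin(th)*ch; x=np.cos(th)*-ch+np.sin(th)*u
    return x,np.cross(z,x),z
S=[(1,-1),(1,1),(-1,1),(-1,-1)]
def res(p,ww,wt):
    x,y,z=fr(p[3],p[4]);c=p[:3]
    P=np.array([c-p[5]*z+.055*a*x+.04*b*y for a,b in S])
    r=[wt*(proj("top",P,K["top"])-top),wt*(proj("scene",P,K["scene"])-sc[[1,2,3,0]]),wt*(proj("top",c,K["top"])-LT),wt*(proj("scene",c,K["scene"])-LS),ww*(proj("wrist",P,K["wrist"])-wr),ww*(proj("wrist",c,K["wrist"])-LW)]
    return np.append(np.vstack(r).ravel(),(p[5]-.009)*300)
for ww,wt in((1,1),(1,0),(0,1)):
    r=least_squares(res,[.633,.2627,.111,np.radians(-151),.4,.006],args=(ww,wt));print(r.x[:3].round(4),np.degrees(r.x[3:5]).round(2),r.x[5].round(4),r.cost.round(2));
    if wt==1 and ww==1: print(r.fun[:-1].reshape(-1,2).round(1).tolist()); 
W=cv2.imread("pics/w10.png");g=cv2.cvtColor(W,cv2.COLOR_BGR2HSV)[175:250,240:320,2].astype(float).mean(1).round().astype(int);print(g.tolist())
for rr in((185,230),(185,232),(186,231)): print(fitbar(W,rr))
# scene check of bar end face: predicted corners for thetas
s=sense();t=s["tcp_pos"];R=s["ee_rot"]
for th in(18,22,26):
    a=np.radians(th);u=np.array([np.cos(a),0,-np.sin(a)]);n=np.array([-np.sin(a),0,-np.cos(a)])
    q=[np.array([.0085,y,.067])+.038*u+h*n for h in(0,.032) for y in(-.026,.026)]
    print(th,((proj("scene",np.array(q)@R.T+t)-[333,130])*6+[480,0]).round().tolist())
```

```text
[0.6345 0.264  0.1121] [-151.1    23.41] 0.0106 14.93
[[-0.3, -1.2], [-2.0, -1.0], [-0.8, 0.3], [0.7, -0.6], [-0.9, -0.0], [1.2, 0.8], [0.5, 2.3], [-0.6, 0.4], [-0.6, -0.9], [0.4, 0.4], [1.9, -0.5], [-1.6, 0.0], [-0.3, 1.3], [0.7, 1.6], [0.1, 0.3]]
[0.636  0.265  0.1063] [-151.15   22.2 ] 0.0109 0.78
[0.633  0.2627 0.1111] [-150.89   22.41] 0.0096 5.12
[143, 143, 143, 143, 144, 144, 144, 144, 144, 140, 99, 70, 73, 75, 75, 75, 75, 75, 75, 76, 76, 76, 76, 76, 76, 76, 76, 76, 76, 76, 76, 76, 76, 77, 77, 77, 77, 77, 77, 77, 77, 77, 77, 77, 77, 77, 77, 77, 77, 78, 78, 78, 79, 82, 85, 89, 93, 97, 101, 105, 104, 102, 99, 96, 94, 91, 89, 88, 88, 88, 88, 88, 88, 88, 87]
((np.float64(22.178639768356874), np.float64(0.008036771061626055), np.float64(0.0674158978281251)), (185, 230, 240, np.int64(131)), np.float64(8.077935669463161e-28))
((np.float64(23.71282615724698), np.float64(0.008563071703201098), np.float64(0.06753819885428722)), (185, 232, 242, np.int64(131)), np.float64(0.0))
((np.float64(22.004753120226866), np.float64(0.007541730152771509), np.float64(0.06724090236517534)), (186, 231, 241, np.int64(131)), np.float64(8.077935669463161e-28))
18 [[725.0, 302.0], [555.0, 293.0], [734.0, 200.0], [563.0, 191.0]]
22 [[725.0, 294.0], [556.0, 284.0], [734.0, 191.0], [563.0, 182.0]]
26 [[726.0, 285.0], [557.0, 276.0], [734.0, 181.0], [564.0, 173.0]]
```

```bash
python3 -m inch '[{"slide":[2,1.2,-0.1],"yaw":0,"hand":1},{"slide":[4,2.3,-0.3],"yaw":0,"hand":1},{"slide":[5,2.9,-0.45],"yaw":0,"hand":1},{"slide":[5,2.9,-0.45],"yaw":0,"hand":1},{"slide":[5,2.9,-0.45],"yaw":0,"hand":1},{"slide":[5,2.9,-0.45],"yaw":0,"hand":1}]'
python3 - <<'E'
from h import *
s=sense();W=capture("wrist");cv2.imwrite("pics/w11.png",W);S=capture("scene");T=capture("top")
print(s["tcp_pos"],s["ee_rot"].round(4).tolist(),s["gripper_width"])
o=np.zeros((600,800,3),np.uint8);o[:,:480]=cv2.resize(W[50:250,200:360],None,fx=3,fy=3,interpolation=cv2.INTER_CUBIC)
b=proj("scene",[[.61,.25,.17]])[0].astype(int);print("scene crop",b-[26,50])
o[:600,480:798]=cv2.resize(S[b[1]-50:b[1]+50,b[0]-26:b[0]+27],(318,600),interpolation=cv2.INTER_CUBIC)
cv2.imwrite("pics/c11.png",o)
t=s["tcp_pos"];R=s["ee_rot"];a=np.radians(22.7);u=np.array([np.cos(a),0,-np.sin(a)]);n=np.array([-np.sin(a),0,-np.cos(a)])
q=[np.array([.008,y,.0655])+.0375*u+h*n for h in(0,.032) for y in(-.0255,.0255)]
print(((proj("scene",np.array(q)@R.T+t)-(b-[26,50]))*6+[480,0]).round().tolist())
print(proj("wrist",[[.635,.2643,.110]]))
E
```

```text
time_s: 13.42
tcp_pos: [0.5875, 0.2386, 0.2871]
ee_rot: [[0.874, 0.486, 0.0], [0.486, -0.874, 0.0], [0.0, -0.0, -1.0]]
wrist_force: [-0.5, 0.4, -0.9]
gripper_width: 0.598
[0.58748616 0.23855116 0.2871481 ] [[0.8741, 0.4858, 0.0001], [0.4858, -0.8741, 0.0001], [0.0002, -0.0, -1.0]] 0.5983007251273729
scene crop [330 170]
[[750.0, 161.0], [575.0, 151.0], [759.0, 53.0], [583.0, 44.0]]
[[279.57882144 147.32632921]]
```

View pics/c11.png

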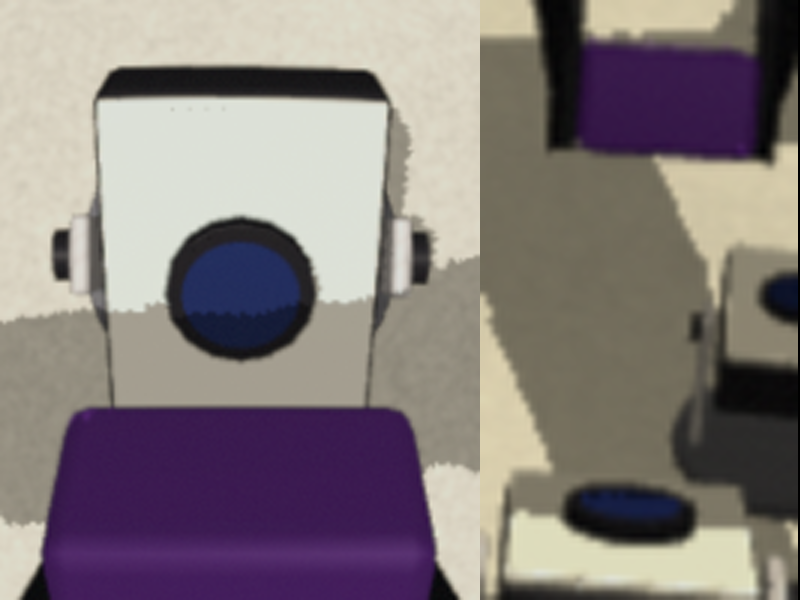

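```bash
python3 -m inch '[{"slide":[-0.1,-0.05,-0.08],"yaw":0,"hand":1},{"slide":[-0.1,-0.05,-0.08],"yaw":0,"hand":1},{"slide":[-0.1,-0.05,-0.08],"yaw":0,"hand":1},{"slide":[-0.1,-0.05,-0.08],"yaw":0,"hand":1},{"slide":[-0.1,-0.05,-0.08],"yaw":0,"hand":1},{"slide":[-0.1,-0.05,-0.08],"yaw":0,"hand":1}]'
python3 - <<'E'
from h import *
W=capture("wrist");g=cv2.cvtColor(W,cv2.COLOR_BGR2HSV)[175:250,240:320,2].astype(float).mean(1).round().astype(int);print(g.tolist())
print(abs(sense()["joint_velocities"]).max(),sense()["time_s"]);print(finish_job())
E
```

```text
time_s: 14.32
tcp_pos: [0.587, 0.2384, 0.2859]
ee_rot: [[0.874, 0.486, 0.0], [0.486, -0.874, -0.0], [-0.0, 0.0, -1.0]]
wrist_force: [-1.3, 0.0, -0.6]
gripper_width: 0.596
[164, 164, 164, 164, 164, 164, 164, 164, 164, 160, 114, 75, 77, 78, 79, 78, 78, 79, 79, 79, 80, 80, 80, 80, 80, 80, 80, 80, 80, 80, 80, 80, 80, 80, 81, 81, 81, 81, 81, 81, 81, 81, 81, 81, 81, 81, 81, 81, 81, 82, 82, 82, 83, 86, 90, 94, 97, 101, 105, 109, 108, 106, 103, 100, 98, 95, 93, 92, 92, 91, 92, 92, 91, 92, 91]
0.05612283064177271 14.375
the job is handed in; nothing more can be done
None
```

The light lever is fully over and the purple bar is held up for the large camera. I handed the job in at 14.4 s, with no verdict reported.

- **Lever:** I pushed the knob away from the robot until it met its stop at about 8 N. Afterwards it measured about 54 mm further on; full travel is 58 mm.
- **Tilting the bar:** The moves only allow shifts and turns about vertical. So I gripped the bar across its width and pressed its far end on the fixed switch block, which pivoted it in the jaws. The highest wrist force I read was about 33 N. The bar also slid up about 1 cm in the fingers; I measured that and allowed for it.
- **Last checks:** The bar was tilted about 22.7° and the lens about 22.5°, each good to about 1°. The long sides and the sideways centring agreed in the last wrist picture, and the bar's end corners in the scene picture fell within about 2 mm of prediction. The bar was steady in the gripper (opening 0.596), and its tilt had not changed since it left the switch block.
- **Disagreements:** The wrist picture alone put the lens at 0.106 m high, against 0.111 m from the fixed cameras. I used 0.110 m, so the 12 cm distance is good to about 3–4 mm. The last picture also showed the lens about 2 mm nearer the robot than estimated, so I corrected by about 1 mm.
- **Not checked:** I took no final picture of the other bars and the bottle. The arm did not go near the bottle, and only the purple bar was gripped.

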